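# Thread the rolling-pin gauge rings onto their arbor by size

## Robot

A 6-joint arm with a two-finger parallel gripper is mounted at the origin on a cart in front of the work surface, level with it; the furniture and walls round the work are solid. World frame = base frame: x ahead of the robot, y to its left, z up, the work surface at z = 0. Lengths are in m, angles in rad, forces in N, time in s.
With the tool pointing down it reaches from about 0.2 to 0.875 m from the base axis. Payload 3.4 kg.
Tool frame: the origin (TCP) lies between the finger pads; the fingertips stand 25 mm ahead of it and the grasp point (between the pads) lies 6 mm ahead of it (r.nose_length is the z of the fingertips in the tool frame, in m); z points along the fingers, x is the direction in which the jaws open and shut, and the axes are right-handed (so a half turn about z gives the same grasp; the last joint's range is limited). The gripper opens to 94 mm and grips with 3 to 60 N. Pads are 16 mm wide; open, the fingers measure 119 mm over their backs; the gripper's body (75 mm by 177 mm) begins 78 mm behind the grasp point.
Start: joints at [-1.367, 0.276, 1.505, -0, 1.361, -0.121], TCP at [0.183, -0.545, 0.23] pointing down, gripper open.
Joint ranges: [-2.89, 2.89], [-0.75, 2.08], [0.22, 2.7], [-1.18, 4.32], [0.11, 2.71], [-2.7, 2.7]. Speed limits (rad/s): [2.57, 2.57, 3.14, 3.14, 3.14, 3.14].

## Interface

Orientations are given as a unit quaternion [w, x, y, z].
In Python, from plant import r, gripper_to, inverse_kinematics, vision, models, telemetry gives the robot as it stands. Calls block until the motion is done:
- r.move_to(position, orientation): joint-space move of the TCP to a pose.
- r.move_l(position, rot=None, vel=0.15, guard=None): straight line of the TCP; rot=None keeps the orientation; vel is the mean speed in m/s. With guard (N) it stops when the force on the tool has changed by that much, and returns True; else False.
- r.movej(angles): joint-space move.
- gripper_to(opening, f_grip=None): finger opening in m; f_grip is the grip in N (None keeps the last); returns when the fingers have stopped.
- r.hold(seconds).
- inverse_kinematics(position, orientation): joint angles nearest the present ones, or None.
- vision.snapshot(name): name is "side" or "top"; returns the picture (480x640x3 uint8, red, green, blue); there is no depth.
- vision.get_calibration(name): a dict with "fx", "fy", "cx", "cy" (pixels), "D" ([k1, k2, p1, p2, k3] as OpenCV has them; the pictures are not rectified), "position" and "orientation" of the camera in the world. Camera axes: x right, y down, z forward; pixel columns grow to the right and rows downward; lengths in m; the calibration is good to about 2 mm. A picture is of the moment at which its call begins. get_calibration takes no time and is no camera call.
A pose or a line that the arm cannot do raises r.PlanningError and nothing moves.
- r.sign_off(): hands the job in, once; it reports no verdict.
Trained networks look in the newest picture that a camera, given by its name, has taken for a name from the list of things; names that differ only in an ending like _2 or _b are one class to them, and where a whole thing is asked for, a point or a joint stands for the part that bears it (a point fixed in the world has none). Each returns a list of dicts, best first, with "score" (0 to 1); they miss things now and then, are a little off and sometimes report something else, mostly with a low value. They report only what shows in the picture. A call takes as long as a camera call. They do not tell look-alikes from the thing itself.
- models.boxes_of(thing, camera): "at" ([x, y, z] in m, in world coordinates, good to about 4 mm: the middle of the surface that is visible of it).
- models.regions_of(thing, camera): "pixels" (480x640 bool, what is visible of it).
- models.mark_of(thing, camera): "at" ([x, y, z] in m, in world coordinates, good to about 4 mm: a listed point, or the origin of a listed thing).
Readings, each from a call of its own:
- telemetry.current_t(): time.
- telemetry.current_joints(): joint angles.
- telemetry.current_dq(): joint speeds.
- telemetry.current_joint_efforts(): joint torques, N m.
- telemetry.current_ee_pos(): TCP position.
- telemetry.current_tool_rot(): TCP orientation.
- telemetry.current_wrist_force(): force on the tool from outside, world axes, zero at the start.
- telemetry.current_torque(): the same for the moment, N m.
- telemetry.current_opening(): finger opening in m.
Only numpy, scipy, OpenCV 4.12 (cv2) and the standard library are available. Lean on these libraries where they do the work, as an engineer would, in place of code of your own. Each camera call takes 0.05 s, during which the arm holds its last target.

## Task

Put the two loose light-brown wooden gauge rings back on the steel arbor of their storage stand, on top of the widest ring that is already there: first the medium ring, then the small one, so that the stack tapers upward and each ring lies flat on the one below. Leave the grey plastic collar and the roll of masking tape where they are.

Things in the scene. Friction and masses are not known exactly. Their poses are not given: they have to be found in the camera images.
- ring_medium_center (a point): Centre (half-way up, on the axis) of the medium gauge ring: light orange-brown wood, outer diameter 62 mm, 20 mm high, with a straight 30 mm hole through it. It lies flat and loose on the table; z is its axis, up.
- ring_small_center (a point): Centre (half-way up, on the axis) of the small gauge ring: light orange-brown wood, outer diameter 44 mm, 20 mm high, with a straight 30 mm hole through it. It lies flat and loose on the table; z is its axis, up.
- stand_seat (a point): Point on the arbor's axis level with the top of the widest ring (the same wood, 86 mm outer diameter, fixed on the stand), 30 mm above the table: the underside of the medium ring comes to lie at this height and the underside of the small ring 20 mm higher. The stand is fixed: a dark wooden foot 100 mm in diameter; z is the arbor's axis, straight up.
- stand_tip (a point): Top of the arbor, 84 mm above the table and 54 mm above stand_seat. The arbor is a vertical steel rod 10 mm in diameter; its last 10 mm taper to 5 mm. In a 30 mm hole it leaves 10 mm of play to each side.
- collar_grey_center (a point): Centre (half-way up, on the axis) of the grey plastic collar, which is no gauge ring and stays where it is: outer diameter 54 mm, hole 30 mm, 20 mm high, lying flat and loose on the table.
- masking_tape: Roll of pale yellow masking tape, 105 mm across and 20 mm high, lying flat and loose on the table; it stays where it is. Origin at the centre of its underside.
There are look-alikes about, which are no part of the job. What is shaped like the part that bears stand_seat but orange or pink is not meant.

How it is judged:
By the outcome, as a careful person would: the job done as asked, in the order asked, and still so for the second after the job is handed in, with the robot touching nothing.
It also fails if it takes over 51 s, if anything falls off the work surface, if the arm or the gripper's body presses on something with over 40 N, if the wrist force passes 120 N, or if a joint passes its speed limit or range.

## Working session

There is one attempt and no reset: what is moved stays moved. The work goes in short steps, each a Python script; the robot and the scene stay as the last script left them, time stands still between calls to the robot, and variables do not carry over. Pictures are saved under pics/ and viewed, and the job is handed in when it is done.

```bash
ls; mkdir -p pics
python3 - <<'E'
from plant import r, vision, telemetry
import cv2
print(telemetry.current_t())
for n in ("side","top"):
    im=vision.snapshot(n); cv2.imwrite(f"pics/{n}0.png",im[:,:,::-1])
    print(n,vision.get_calibration(n))
print(telemetry.current_t(), r.nose_length)
E
```

```text
pics
0.0
side {'fx': 587.9556859512235, 'fy': 587.9556859512235, 'cx': 313.2838534133505, 'cy': 223.78917810987434, 'D': array([-0.06954659,  0.        ,  0.        ,  0.        ,  0.        ]), 'position': array([ 0.31461425, -1.03364858,  0.71940822]), 'orientation': array([-0.46559802,  0.87658876, -0.1007503 ,  0.06826422])}
top {'fx': 440.2816454357648, 'fy': 440.2816454357648, 'cx': 317.2738578952822, 'cy': 249.59673463840946, 'D': array([0.00259693, 0.        , 0.        , 0.        , 0.        ]), 'position': array([ 0.46960966, -0.130063  ,  1.08308494]), 'orientation': array([ 0.03411666, -0.70189953,  0.71086421, -0.029072  ])}
0.1 0.025
```

View pics/side0.png

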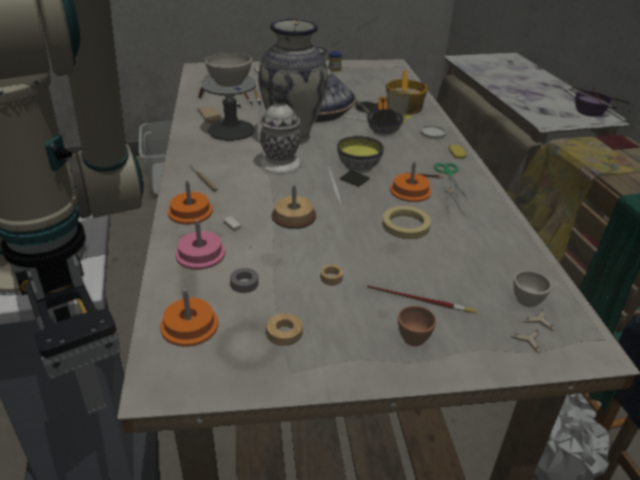

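View pics/top0.png

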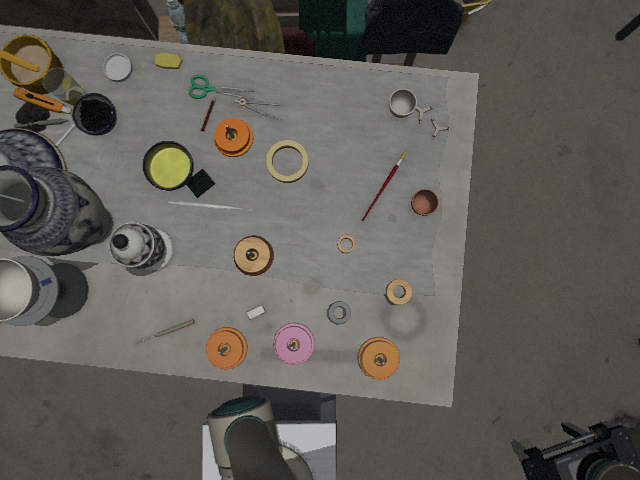

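Side view: the medium ring is at about (284,328), the small ring (331,274), the grey collar (244,279) and the tape (407,221). There are five stand-like things. Orange ones are at (190,207), (189,320) and (411,186), a pink one at (200,249), and a light-brown wooden one on a dark foot at (294,211). In the top view the wooden one is at (253,255). Only that one fits the description, and I'll confirm it in a crop while measuring.

```bash
cat > h.py <<'E'
import numpy as np, cv2
from scipy.spatial.transform import Rotation as R
from plant import r, gripper_to, inverse_kinematics, vision, models, telemetry
def cam(n):
    c=vision.get_calibration(n); q=c["orientation"]
    return np.array([[c["fx"],0,c["cx"]],[0,c["fy"],c["cy"]],[0,0,1]]),np.array(c["D"]),np.array(c["position"]),R.from_quat([q[1],q[2],q[3],q[0]]).as_matrix()
def ray(n,px):
    K,D,p,M=cam(n); u=cv2.undistortPoints(np.array([[px]],float),K,D)[0,0]
    d=M@np.array([u[0],u[1],1]); return p,d/np.linalg.norm(d)
def onplane(n,px,z):
    p,d=ray(n,px); return p+d*(z-p[2])/d[2]
def tri(a,b):
    A=np.zeros((3,3));v=np.zeros(3);L=[ray("side",a),ray("top",b)]
    for p,d in L:
        P=np.eye(3)-np.outer(d,d);A+=P;v+=P@p
    x=np.linalg.solve(A,v)
    return x,[np.linalg.norm((np.eye(3)-np.outer(d,d))@(x-p)) for p,d in L]
def proj(n,X):
    K,D,p,M=cam(n); rv=cv2.Rodrigues(M.T)[0]
    return cv2.projectPoints(np.array(X,float).reshape(-1,1,3),rv,-M.T@p,K,D)[0][:,0]
E
python3 - <<'E'
from h import *
np.set_printoptions(precision=4,suppress=True)
s=vision.snapshot("side"); t=vision.snapshot("top")
for th in ("ring_medium_center","ring_small_center","stand_seat","stand_tip","collar_grey_center","masking_tape"):
    for c in ("side","top"):
        for m in models.mark_of(th,c)[:5]:
            print(th,c,round(m["score"],2),np.array(m["at"]),proj(c,m["at"])[0])
def crop(im,x,y,w=40): return cv2.resize(im[y-w:y+w,x-w:x+w],(380,380),interpolation=cv2.INTER_CUBIC)
a=np.hstack([crop(s,294,205),crop(t,253,255)])
cv2.imwrite("pics/crop_stand.png",a[:,:,::-1])
g=lambda im,x,y:cv2.resize(im[y-60:y+60,x-80:x+80],(400,300),interpolation=cv2.INTER_CUBIC)
cv2.imwrite("pics/crop_rings.png",np.hstack([g(s,300,300),g(t,370,270)])[:,:,::-1])
E
```

```text
ring_medium_center side 0.72 [ 0.4599 -0.3162  0.0116] [284.1921 328.8109]
ring_medium_center top 0.85 [ 0.4618 -0.3146  0.0097] [396.856 291.335]
ring_small_center side 0.89 [ 0.5759 -0.1891  0.0076] [330.0663 275.8063]
ring_small_center top 0.31 [ 0.7823 -0.0456 -0.0006] [285.4847 164.6846]
stand_seat side 0.83 [0.5545 0.0361 0.027 ] [294.1878 207.1664]
stand_seat side 0.83 [0.8492 0.0857 0.0317] [410.8435 181.3601]
stand_seat side 0.76 [ 0.3029 -0.2661  0.0284] [188.1123 315.0279]
stand_seat side 0.7 [0.3283 0.103  0.0289] [188.124 201.621]
stand_seat side 0.68 [ 0.3388 -0.0562  0.0289] [198.8506 242.0594]
stand_seat top 0.84 [0.3302 0.1037 0.0306] [222.2103 349.6976]
stand_seat top 0.78 [ 0.3021 -0.2608  0.0306] [377.3683 360.0868]
stand_seat top 0.68 [0.8489 0.0858 0.0283] [231.124  135.6962]
stand_seat top 0.63 [ 0.3389 -0.0615  0.0316] [292.2602 345.1788]
stand_seat top 0.57 [0.5523 0.0372 0.0284] [250.6819 255.3859]
stand_tip side 0.94 [ 0.3058 -0.2645  0.0836] [186.6206 289.4185]
stand_tip side 0.84 [0.8492 0.0857 0.0874] [413.6252 160.5553]
stand_tip side 0.7 [0.5536 0.0384 0.0882] [293.7759 182.5699]
stand_tip side 0.69 [ 0.3394 -0.0612  0.0855] [196.9664 219.8106]
stand_tip side 0.68 [0.3311 0.1022 0.0834] [187.1621 180.276 ]
stand_tip top 0.97 [0.3328 0.1041 0.0834] [216.7808 351.7583]
stand_tip top 0.96 [ 0.3056 -0.2639  0.0841] [381.8098 362.3348]
stand_tip top 0.94 [0.851  0.0853 0.0869] [226.2528 126.1029]
stand_tip top 0.92 [ 0.3377 -0.062   0.083 ] [291.0101 348.6403]
stand_tip top 0.57 [0.5577 0.0352 0.0835] [247.7361 251.1759]
collar_grey_center side 0.73 [0.5517 0.0379 0.0868] [292.9565 183.3365]
collar_grey_center top 0.77 [ 0.4135 -0.1695  0.0103] [337.3091 312.1675]
masking_tape side 0.76 [ 0.7843 -0.052   0.0033] [405.161  226.1486]
masking_tape top 0.63 [ 0.7867 -0.0477 -0.0011] [286.3236 163.018 ]
```

View pics/crop_stand.png

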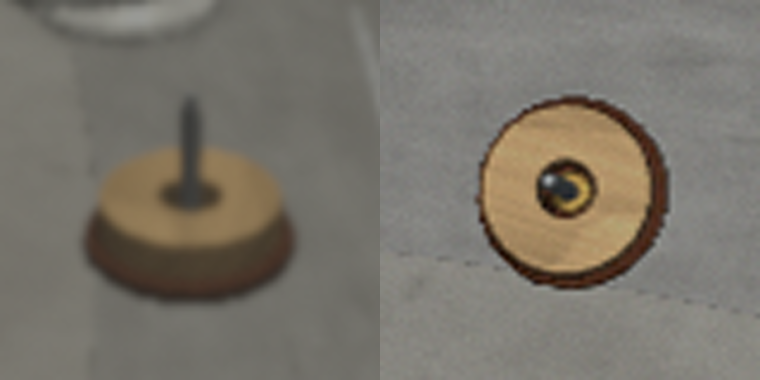

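View pics/crop_rings.png

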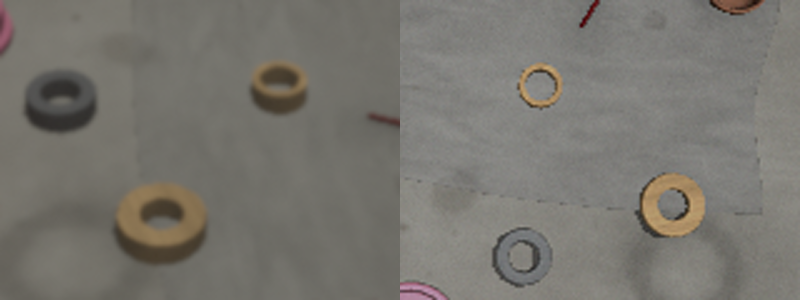

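Run:
```python
from h import *
np.set_printoptions(precision=4,suppress=True)
s=cv2.imread("pics/side0.png"); t=cv2.imread("pics/top0.png")
# wood segmentation -> blob hull ellipse
def blob(im,x,y,w):
    hsv=cv2.cvtColor(im,cv2.COLOR_BGR2HSV)
    m=((hsv[...,1]>70)&(hsv[...,2]>90)).astype(np.uint8)
    k=np.zeros_like(m);k[y-w:y+w,x-w:x+w]=1;m*=k
    c=max(cv2.findContours(m,cv2.RETR_EXTERNAL,cv2.CHAIN_APPROX_NONE)[0],key=cv2.contourArea)
    M=cv2.moments(cv2.convexHull(c)); return np.array([M["m10"],M["m01"]])/M["m00"],cv2.boundingRect(c)
for nm,a,b,w,rad in (("med",(284,328),(399,292),26,.031),("small",(331,274),(346,244),18,.022)):
    A,bA=blob(s,*a,w);B,bB=blob(t,*b,w)
    x,e=tri(A,B); print(nm,A,bA,B,bB,"tri",x,e)
    # predicted solid-cylinder silhouette centroids fit
    from scipy.optimize import least_squares
    th=np.linspace(0,2*np.pi,90)
    def pc(n,X):
        P=np.array([[X[0]+rad*np.cos(q),X[1]+rad*np.sin(q),X[2]+h] for q in th for h in(-.01,.01)])
        M=cv2.moments(cv2.convexHull(proj(n,P).astype(np.float32)));return np.array([M["m10"],M["m01"]])/M["m00"]
    f=lambda X:np.r_[pc("side",X)-A,pc("top",X)-B]
    q=least_squares(f,x,diff_step=1e-3);print("  fit",q.x,q.fun)
```

```text
med [284.1727 325.7594] (267, 313, 36, 26) [398.9008 291.5623] (387, 279, 25, 26) tri [ 0.4605 -0.3176  0.02  ] [np.float64(0.0008303905512363413), np.float64(0.0008303905512363142)]
  fit [ 0.4603 -0.3171  0.0201] [ 0.3221 -0.011  -0.0755  0.4478]
small [331.3983 271.6255] (321, 265, 22, 14) [345.6778 243.5839] (337, 235, 18, 18) tri [ 0.578  -0.192   0.0198] [np.float64(0.0007400504280371138), np.float64(0.0007400504280371655)]
  fit [ 0.5777 -0.1918  0.02  ] [ 0.2492 -0.0218 -0.0633  0.3118]
```

The crops confirm it: the wooden stand has a bare steel arbor and a dark brown foot, and is neither orange nor pink. Both loose wooden rings are plain, and the collar is clearly grey. Triangulating their top faces gives 20 mm for both rings, as it should be. Next I measure the stand's seat and tip from the two views.

Run:
```python
from h import *
np.set_printoptions(precision=4,suppress=True)
print("tip",tri((294.0,185.4),(248.0,253.0)))
out=[]
for n,c,w in (("side",(294,207),26),("top",(253,254),26)):
    im=cv2.imread(f"pics/{n}0.png");hsv=cv2.cvtColor(im,cv2.COLOR_BGR2HSV)
    x,y=c
    m=((hsv[...,1]>60)&(hsv[...,2]>(100 if n=="side" else 120))).astype(np.uint8);k=np.zeros_like(m);k[y-w:y+w,x-w:x+w]=1;m*=k
    cc=max(cv2.findContours(m,cv2.RETR_EXTERNAL,cv2.CHAIN_APPROX_NONE)[0],key=cv2.contourArea)
    e=cv2.fitEllipse(cv2.convexHull(cc));print(n,e,cv2.boundingRect(cc));out.append(e[0])
print("seat",tri(*out))
print(telemetry.current_tool_rot(),telemetry.current_t())
for p in ((.4605,-.3176),(.578,-.192),(.555,.037)):
  for yaw in (0,45,90,135,180):
    q=R.from_euler('z',yaw,degrees=True)*R.from_euler('x',180,degrees=True);q=q.as_quat()
    print(p,yaw,inverse_kinematics([*p,.15],[q[3],*q[:3]]))
```

```text
tip (array([0.5534, 0.0346, 0.0833]), [np.float64(0.00010992007320584214), np.float64(0.00010992007320581292)])
side ((293.5821838378906, 206.18646240234375), (21.185134887695312, 38.254493713378906), 90.21841430664062) (275, 196, 39, 21)
top ((251.65695190429688, 254.2728729248047), (34.56744384765625, 35.11069869995117), 54.041404724121094) (235, 237, 35, 35)
seat (array([0.5538, 0.0347, 0.0306]), [np.float64(0.0009856448418039477), np.float64(0.000985644841804058)])
[ 0.      0.8121 -0.5835  0.    ] 0.8
(0.4605, -0.3176) 0 [-0.7282  0.3094  1.6659 -0.      1.1663 -0.7282]
(0.4605, -0.3176) 45 [-0.7282  0.3094  1.6659 -0.      1.1663 -1.5135]
(0.4605, -0.3176) 90 [-0.7282  0.3094  1.6659  0.      1.1663 -2.2989]
(0.4605, -0.3176) 135 None
(0.4605, -0.3176) 180 [-0.7282  0.3094  1.6659  0.      1.1663  2.4134]
(0.578, -0.192) 0 [-0.4349  0.3792  1.5557 -0.      1.2066 -0.4349]
(0.578, -0.192) 45 [-0.4349  0.3792  1.5557 -0.      1.2066 -1.2203]
(0.578, -0.192) 90 [-0.4349  0.3792  1.5557  0.      1.2066 -2.0057]
(0.578, -0.192) 135 None
(0.578, -0.192) 180 None
(0.555, 0.037) 0 [-0.0585  0.3049  1.6727 -0.      1.1639 -0.0585]
(0.555, 0.037) 45 [-0.0585  0.3049  1.6727 -0.      1.1639 -0.8439]
(0.555, 0.037) 90 [-0.0585  0.3049  1.6727 -0.      1.1639 -1.6293]
(0.555, 0.037) 135 [-0.0585  0.3049  1.6727  0.      1.1639 -2.4147]
(0.555, 0.037) 180 None
```

The seat comes out at (0.554, 0.035, 0.031) and the tip at z 0.083, both matching the text and sharing one axis within 0.5 mm. Now I grasp the medium ring.

```bash
cat >> h.py <<'E'
Q=[0,1,0,0]
def st(): print(round(telemetry.current_t(),2),np.round(telemetry.current_ee_pos(),4),"open",round(telemetry.current_opening(),4),"F",np.round(telemetry.current_wrist_force(),2))
def snap(n,f,c=None):
    im=vision.snapshot(n)[:,:,::-1]
    if c: x,y,w,h,k=c; im=cv2.resize(im[y:y+h,x:x+w],None,fx=k,fy=k,interpolation=cv2.INTER_CUBIC)
    cv2.imwrite(f"pics/{f}.png",im)
E
python3 - <<'E'
from h import *
x,y=.4605,-.3176
r.move_to([x,y,.10],Q); st()
print(r.move_l([x,y,.029],vel=.1,guard=15)); st()
gripper_to(.050,f_grip=20); st()
r.move_l([x,y,.16],vel=.15); st()
snap("side","medlift")
E
```

```text
2.23 [ 0.4604 -0.3187  0.1005] open 0.0938 F [-0.78 -0.57 -0.17]
False
3.08 [ 0.4608 -0.3181  0.0294] open 0.0935 F [0.77 0.4  0.54]
3.69 [ 0.4606 -0.3176  0.0292] open 0.0619 F [ 0.5  -0.04  2.4 ]
4.72 [ 0.4599 -0.3171  0.159 ] open 0.0619 F [-0.63  0.75  0.2 ]
```

View pics/medlift.png

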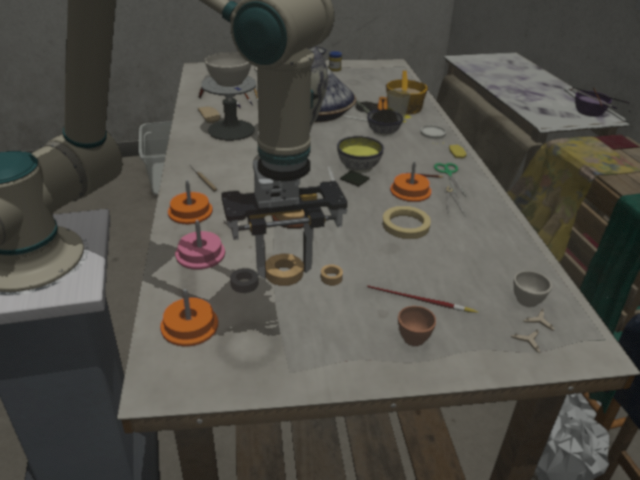

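The ring is in the jaws at about (284,265), with an opening of 61.9 mm against its 62 mm diameter. Now I place it.

Run:
```python
from h import *
x,y=.554,.035
r.move_to([x,y,.16],Q); st()
print(r.move_l([x,y,.075],vel=.12,guard=12)); st()
print(r.move_l([x,y,.0565],vel=.03,guard=4)); st()
snap("side","medseat",(214,120,160,120,5))
```

```text
6.13 [0.5541 0.034  0.1599] open 0.0618 F [-0.26 -0.77 -0.92]
False
6.99 [0.5546 0.0347 0.0755] open 0.0621 F [-0.24  0.25 -0.53]
True
7.53 [0.5539 0.0351 0.0587] open 0.062 F [ 1.45 -0.31  2.9 ]
```

View pics/medseat.png

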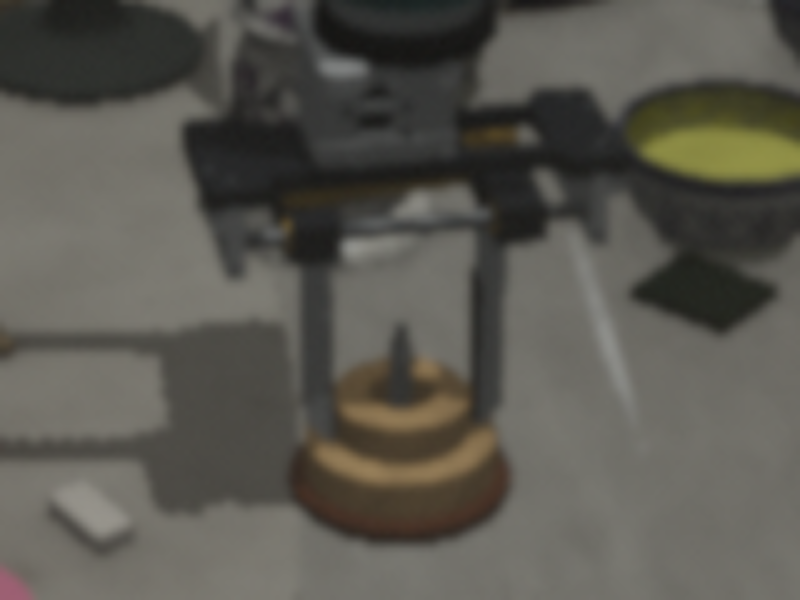

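The medium ring is over the arbor and rests on the widest ring, with contact at TCP z 0.0587 where 0.059 was expected. I release it, check it, then fetch the small ring.

Run:
```python
from h import *
x,y=.554,.035
gripper_to(.085); st()
r.move_l([x,y,.16],vel=.15)
x,y=.578,-.192
r.move_to([x,y,.10],Q); st()
snap("side","medplaced",(214,120,160,120,5)); snap("top","medplacedT",(213,215,80,80,7))
print(r.move_l([x,y,.029],vel=.1,guard=15)); st()
gripper_to(.032,f_grip=20); st()
r.move_l([x,y,.17],vel=.15); st()
snap("side","smalllift")
```

```text
8.15 [0.5533 0.0351 0.0584] open 0.0849 F [-0.69 -0.39 -0.26]
9.91 [ 0.5778 -0.1909  0.0998] open 0.0852 F [ 0.06 -0.34  0.18]
False
10.87 [ 0.5785 -0.1921  0.0295] open 0.0852 F [ 0.48 -0.34 -0.14]
11.59 [ 0.578  -0.192   0.0291] open 0.0437 F [-0.58  0.15  1.62]
12.68 [ 0.5773 -0.1917  0.169 ] open 0.0436 F [-0.32  0.45 -1.54]
```

View pics/medplaced.png

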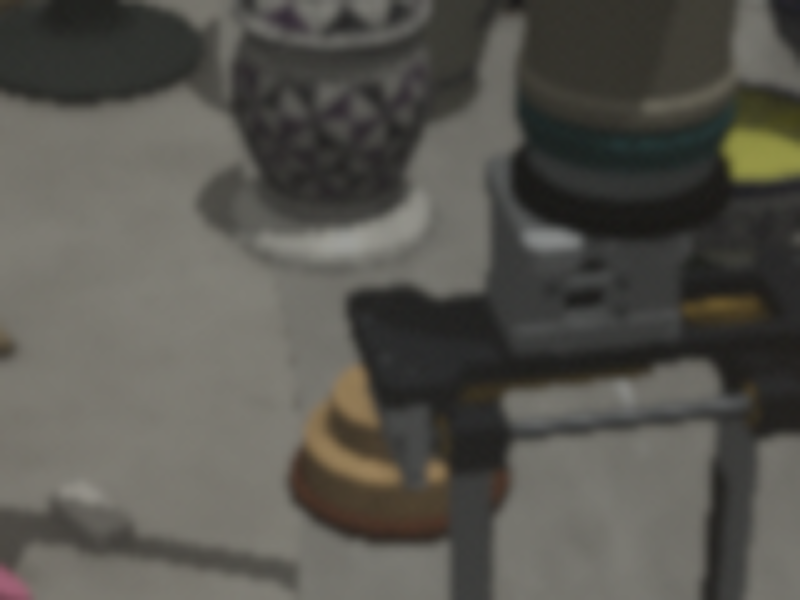

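View pics/medplacedT.png

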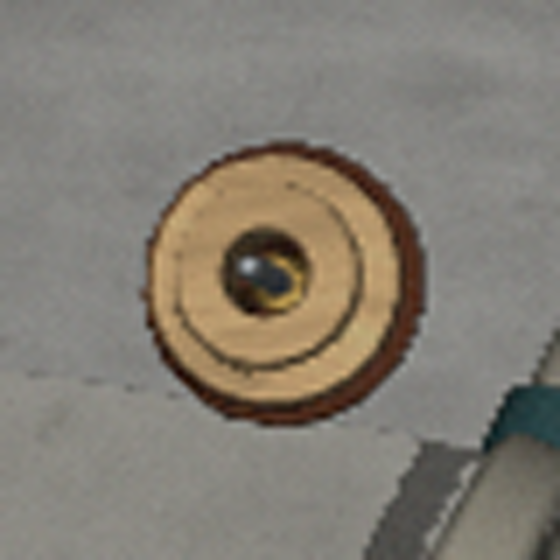

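View pics/smalllift.png

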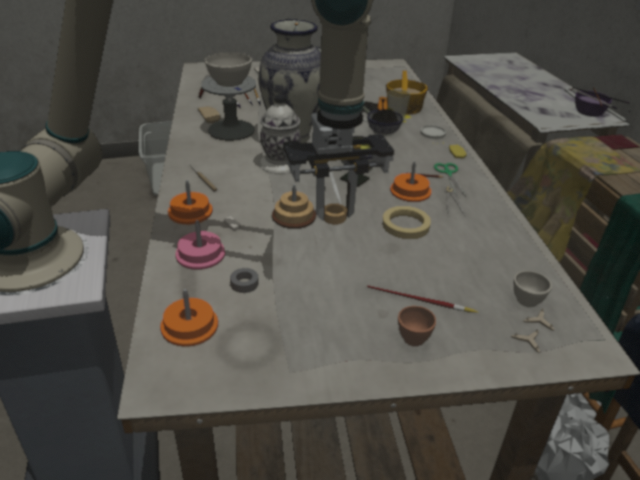

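The medium ring lies flat and centred round the arbor: in the top crop the hole is at (267,272), with the arbor inside it. The small ring is in the jaws at (335,212), with an opening of 43.6 mm against 44 mm. Now I place it.

Run:
```python
from h import *
x,y=.554,.035
r.move_to([x,y,.17],Q); st()
print(r.move_l([x,y,.095],vel=.12,guard=12)); st()
print(r.move_l([x,y,.0765],vel=.03,guard=4)); st()
gripper_to(.075); st()
r.move_l([x,y,.17],vel=.15)
r.move_to([.40,-.33,.25],Q); st()
snap("side","fin",(214,120,160,120,5)); snap("top","finT",(213,215,80,80,7)); snap("side","finfull")
print(len(models.mark_of("collar_grey_center","top")) and [(m["score"],m["at"]) for m in models.mark_of("masking_tape","side")])
```

```text
13.64 [0.5545 0.0341 0.1699] open 0.0435 F [ 0.24 -0.65 -0.24]
False
14.42 [0.5547 0.0344 0.0954] open 0.0436 F [-0.16  0.12  0.22]
True
14.96 [0.5539 0.0351 0.0788] open 0.0437 F [-0.07  0.79  2.66]
15.63 [0.5534 0.035  0.0784] open 0.0755 F [-0.19 -0.38 -0.36]
17.89 [ 0.4004 -0.3291  0.2496] open 0.0754 F [0.13 0.68 0.51]
[(0.91, [0.7843, -0.0536, 0.0016])]
```

View pics/fin.png

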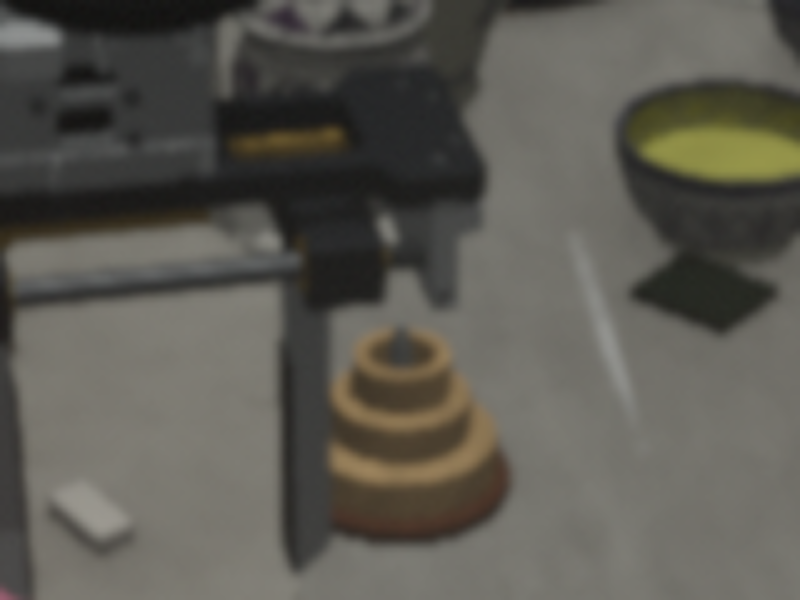

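View pics/finT.png

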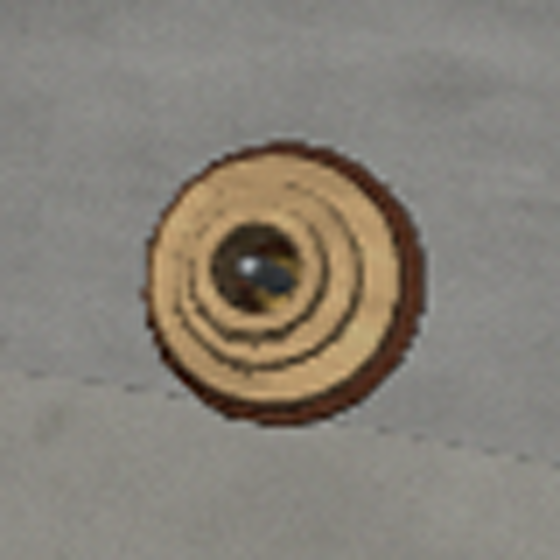

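View pics/finfull.png

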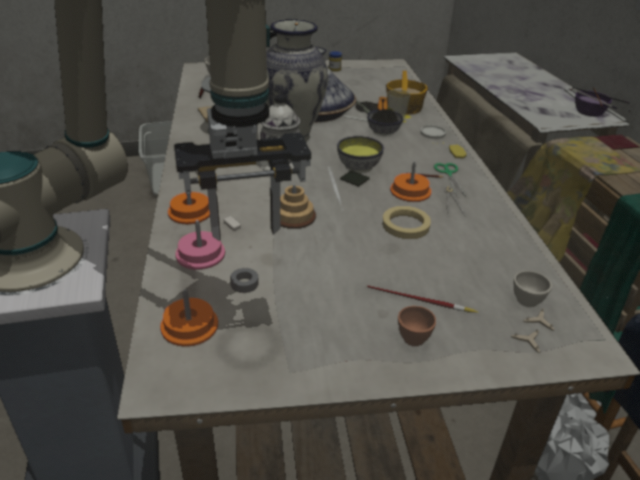

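The stack is concentric, flat and tapers upward at about (294,205). The collar (244,279) and the tape (407,221) have not moved, and the gripper is clear of everything.

```bash
python3 -c "
from h import *
r.sign_off(); st()"
```

```text
the job is handed in; nothing more can be done
the job is handed in; nothing more can be done
```

The medium ring and then the small ring are on the arbor of the wooden stand, and I handed the job in at about 18 s of the 51 s allowed.

**Placing:** Each ring was lowered until it touched. Contact came at TCP z 0.0587 for the medium ring and 0.0788 for the small one, against expected values of about 0.059 and 0.079.

**Last checks:** The final side and top pictures show the stack tapering, flat and centred round the arbor. The grey collar and the masking tape are in their original places in the pictures, and the gripper is well clear.

**Disagreements:**
- The network missed the small ring in the top view, reporting the tape there with a low score. I used my own two-view measurement for both rings instead.
- In the side view it also took the arbor tip for the grey collar, which I ignored.

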